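# Carry a fresh resin pendant on a lifter and load it in the sprung curing nest

### The arm

A 7-joint arm with a two-finger parallel gripper is mounted at the origin on the work surface; the furniture and walls round the work are solid. World frame = base frame: x ahead of the robot, y to its left, z up, the work surface at z = 0. Lengths are in m, angles in rad, forces in N, time in s.
With the tool pointing down it reaches from about 0.4 to 0.85 m from the base axis. Payload 4.5 kg.
Tool frame: the origin (TCP) lies at the very end of the fingers, on their centre line; the grasp point (between the pads) lies 19 mm behind it (r.grip_point_offset is the distance from the TCP to the grasp point, in m); z points along the fingers, y is the line along which they close (so a half turn about z gives the same grasp; the last joint's range is limited). The gripper opens to 88 mm and grips with 3 to 60 N. Pads are 18 mm wide; open, the fingers measure 123 mm over their backs; the gripper's body (75 mm by 187 mm) begins 45 mm behind the grasp point.
Start: joints at [1.16, 0.689, -0.195, 1.565, 0.157, 0.902, -0.215], TCP at [0.269, -0.564, 0.239] pointing down, gripper open.
Joint ranges: [-3.01, 3.01], [-0.46, 2.08], [-1.47, 1.51], [0.13, 2.56], [-1, 4.14], [0.04, 2.09], [-2.66, 2.66]. Speed limits (rad/s): [2.57, 2.57, 3.14, 3.14, 3.14, 3.14, 3.14].

### API

Orientations are given as a unit quaternion [x, y, z, w].
In Python, from plant import r gives the robot as it stands.
- The arm moves only by the tool carry_out, never from a script. Its argument "rows" is a list of rows, each a list of 3 entries, a list of its own where there are three numbers: the shift along the tool's x, y, z in cm, then the turn, a rotation vector about the tool's x, y, z in degrees, then the closure, from 0 (fully open) to 1 (shut). A call has 1 to 12 rows; each row is the pose to reach, as a shift and turn from the pose commanded when the call began, along the tool's axes at that moment; what a row does not reach only later rows make up. A row lasts 1/10 s, in which the tool goes at most 50 mm and 8.59 degrees, less where a joint would pass 70% of its speed; a pose out of reach is approached as far as the arm can. A call with a gripper value outside its range is refused whole. The fingers move at their own pace and stop on an object; "newtons" is the grip in N (left out, the last holds). Time passes only in rows, so rows that repeat a pose let the fingers close. It gives the time, the measured TCP pose, the force, the opening and the grip force at its end, in the units of the state.
- r.get_state(): the state, without advancing time (a new reading comes with each control period).
- r.snapshot(name): name is "side" or "top" or "wrist"; returns a dict with "image" (420x560x3 uint8, red, green, blue), "fx", "fy", "cx", "cy" (pixels), "pose" (4x4, takes a point from camera to world coordinates). Camera axes: x right, y up, looking along -z (the intrinsics and any distortion apply to the point x, -y, -z); pixel columns grow to the right and rows downward; lengths in m; the calibration is good to about 2 mm. The wrist camera is an equidistant fisheye: a pixel r from the principal point sees the ray r / f radians off the axis. A picture is of the moment at which its call begins. There is no depth.
- r.finish_job(): hands the job in; it is judged then, once.
The state is a dict: "clock": time; "q": joint angles; "qd": joint speeds; "joint_torque": joint torques, N m; "tool_pos": TCP position; "eef_rot": TCP orientation; "contact_force": force on the tool from outside, world axes, zero at the start; "moment": the same for the moment, N m; "opening": opening from 0.0 (shut) to 1.0 (fully open); "finger_force": force on a finger pad.
Only numpy, scipy, OpenCV 4.12 (cv2) and the standard library are available. Lean on these libraries where they do the work, as an engineer would, in place of code of your own. Each camera call takes 0.05 s, during which the arm holds its last target. There are 200 camera calls.

### The job

The resin on the round pendant is still tacky, so do not touch the pendant with the gripper: pick up the lifter by its wooden grip, carry the pendant level on the blade to the curing nest, and push it in over the two brass pegs against the sprung white jaw, gently, until the jaw will go no further. Then lower the lifter so that the pendant drops flat on the grey rails behind the pegs with the jaw holding it, draw the lifter out, and set it upright on the table. Leave the spool, the glass dish and the bracelet where they are.

Things in the scene. Friction and masses are not known exactly. Their poses are not given: they have to be found in the camera images.
- lifter_grip (a point): lifter: loose steel blade with a light wooden grip, about 180 g; point = centre of the grip, 22 mm above the lifter's flat underside. x to the blade's tip, z up. Grip 76 long (x), 16 wide (y), top 40 above the underside. Under it a foot plate 92 x 30, 3 thick; the blade, 18 wide, 3 thick, reaches 115 mm ahead of this point.
- blade_spot (a point): on the lifter's blade top, where the pendant's centre lies when it touches both brass pins: 95 mm ahead (x) of the grip's centre, 3 mm above the underside. The pins, 4 thick and 3 high, stand 22 mm behind this point, 6 mm to each side. The pendant starts at this point or up to 3 mm nearer the tip and is pushed forward by the pins.
- pendant_mid (a point): pendant: loose brass disc with a blue resin face, 42 mm across, rim 6 high, about 35 g, lying on the lifter's blade; this point is its centre, 3 mm above its underside. It overhangs the blade at both sides and just covers its tip.
- nest_seat (a point): curing nest, fixed to the table; point = where the seated pendant's centre lies, 27 mm above the table. x points into the nest from its open mouth, z up. Pendant rests on two grey rails, tops 3 below this point, 12 to 20 mm each side of the middle; between them the blade has room down to a base plate 19 below. Nest 62 wide, from 28 mm before this point to 73 beyond, 36 high, jaw's top 45.
- nest_pegs (a point): on the nest, midway between two brass pegs, level with their tops. The pegs, 6 thick, stand 16 mm to each side, 18 mm before the seat point, and rise 2.5 mm above the rails. The pendant passes over them (underside about 5 mm above the rails, blade level) and then drops behind them; it fits only when its centre is at or past the seat point.
- nest_jaw (a point): on the nest (does not move with the jaw): foremost middle of the sprung white jaw's face where the pendant's rim first meets it, pendant centre then 5.3 mm before the seat. Jaw 34 wide, slippery, slides along x, leans 20 deg over the pendant. It resists with 3 N at first, 9 N at its end stop (pendant centre then 2.2 mm past the seat), then is rigid. Over 20 N spoils the pendant.
- pendant: the pendant; origin at the centre of its underside, z up through its face
- lifter: the lifter; origin at the middle of its underside below the grip, x along the blade, z up
- nest: the nest; origin on the table, 95 mm before the seat point along its x
- spool: bystander: upright spool of blue thread, 51 across, 60 high; origin at the centre of its underside
- dish: bystander: octagonal glass dish with beads, 67 across, 18 high; origin at the centre of its underside
- bracelet: bystander: bead bracelet lying flat, 68 across, 10 high; origin at the centre of its underside
- jaw: the nest's sprung jaw (white face, blue block); axes as the nest's; its origin coincides with the nest's origin when the jaw is forward and moves up to 7.5 mm along x as it is pushed back
Mind the look-alikes: they are no part of the job. Leave any green or turquoise look-alike of the pendant alone.

How it is judged:
By the outcome, as a careful person would: the job done as asked, in the order asked, and still so for the second after the job is handed in, with the robot touching nothing.
It also fails if it takes over 69 s, if anything falls off the work surface, if the arm or the gripper's body presses on something with over 40 N, if the wrist force passes 120 N, or if a joint passes its speed limit or range.

## Working session

There is one attempt and no reset: what is moved stays moved. The work goes in short steps, Python scripts to look and compute and a tool call to move; the robot and the scene stay as the last step left them, time stands still between calls to the robot, and variables do not carry over. Pictures are saved under pics/ and viewed, at most 10 in all, crops included, and the job is handed in when it is done.

Besides the shell and the picture viewer there is one more tool, called after "Emit:" by a JSON object that holds its "name" and its "arguments", one argument or row to a line. carry_out: Moves the arm, as the interface text tells. Its arguments: {"type":"object","properties":{"rows":{"type":"array"},"newtons":{"type":"number"}},"required":["rows"]}

```bash
mkdir -p pics; cat > h.py <<'E'
import numpy as np,cv2,json
from plant import r
def snap(n,f):
    s=r.snapshot(n); cv2.imwrite(f'pics/{f}.png',s['image'][...,::-1])
    np.savez(f'pics/{f}.npz',**{k:np.array(v) for k,v in s.items()}); return s
def ray(s,u,v,fish=False):
    x=(u-s['cx'])/s['fx'];y=(v-s['cy'])/s['fy']
    if fish:
        t=np.hypot(x,y); k=np.sin(t)/t if t>1e-9 else 1; d=np.array([x*k,-y*k,-np.cos(t)])
    else: d=np.array([x,-y,-1.])
    P=np.array(s['pose']); return P[:3,3],P[:3,:3]@d
def at(s,u,v,z,fish=False):
    o,d=ray(s,u,v,fish); return o+d*(z-o[2])/d[2]
def proj(s,p,fish=False):
    P=np.array(s['pose']); c=P[:3,:3].T@(np.array(p)-P[:3,3]); x,y,z=c[0],-c[1],-c[2]
    if fish:
        rr=np.hypot(x,y); t=np.arctan2(rr,z); x,y=x/rr*t,y/rr*t
    else: x,y=x/z,y/z
    return s['cx']+s['fx']*x, s['cy']+s['fy']*y
def load(f): return dict(np.load(f'pics/{f}.npz'))
E
python3 - <<'E'
from h import *
a=snap('top','top0');b=snap('side','side0');c=snap('wrist','wr0')
for s in(a,b,c): print([float(s[k]) for k in('fx','fy','cx','cy')],np.round(s['pose'],3).tolist(), [k for k in s])
st=r.get_state();print(st)
i=np.vstack([np.hstack([a['image'],b['image']])])
cv2.imwrite('pics/v1.png',cv2.resize(a['image'][...,::-1],(800,600),interpolation=cv2.INTER_CUBIC))
cv2.imwrite('pics/v2.png',cv2.resize(b['image'][...,::-1],(800,600),interpolation=cv2.INTER_CUBIC))
E
```

```text
[460.12981229610403, 460.12981229610403, 278.25284049277457, 200.76912208047062] [[0.004, 0.996, -0.085, 0.401], [-1.0, 0.006, 0.025, -0.21], [0.026, 0.085, 0.996, 0.94], [0.0, 0.0, 0.0, 1.0]] ['image', 'fx', 'fy', 'cx', 'cy', 'pose']
[482.20112980374597, 482.20112980374597, 274.54940559918487, 212.30285971979433] [[-0.999, -0.025, 0.036, 0.501], [0.044, -0.438, 0.898, 0.575], [-0.007, 0.898, 0.439, 0.458], [0.0, 0.0, 0.0, 1.0]] ['image', 'fx', 'fy', 'cx', 'cy', 'pose']
[325.19226210127806, 325.19226210127806, 282.4465075829128, 210.91692356819897] [[0.43, 0.857, 0.282, 0.341], [-0.903, 0.409, 0.132, -0.529], [-0.002, -0.312, 0.95, 0.384], [0.0, 0.0, 0.0, 1.0]] ['image', 'fx', 'fy', 'cx', 'cy', 'pose']
{'clock': 0.15, 'q': array([ 1.15978945,  0.68976166, -0.19455902,  1.56608427,  0.15729511,
        0.90249507, -0.21509716]), 'qd': array([ 0.00139954, -0.00151009,  0.000244  , -0.00336078,  0.00238017,
       -0.00040229, -0.00131406]), 'joint_torque': array([-1.46721002e-03, -5.27868819e+01, -1.26845419e+00, -1.53587580e+01,
       -5.24733996e-02,  3.92306989e-03,  9.52205551e-05]), 'tool_pos': array([ 0.26870992, -0.56376652,  0.23811914]), 'eef_rot': array([ 9.75360308e-01,  2.20616882e-01, -1.87640379e-04, -6.52436918e-04]), 'contact_force': array([ 0.22689294,  0.31176088, -0.69989494]), 'moment': array([-0.05811067,  0.02281999, -0.02827875]), 'finger_force': 0.0, 'opening': 1.002623693746961}
```

View pics/v1.png

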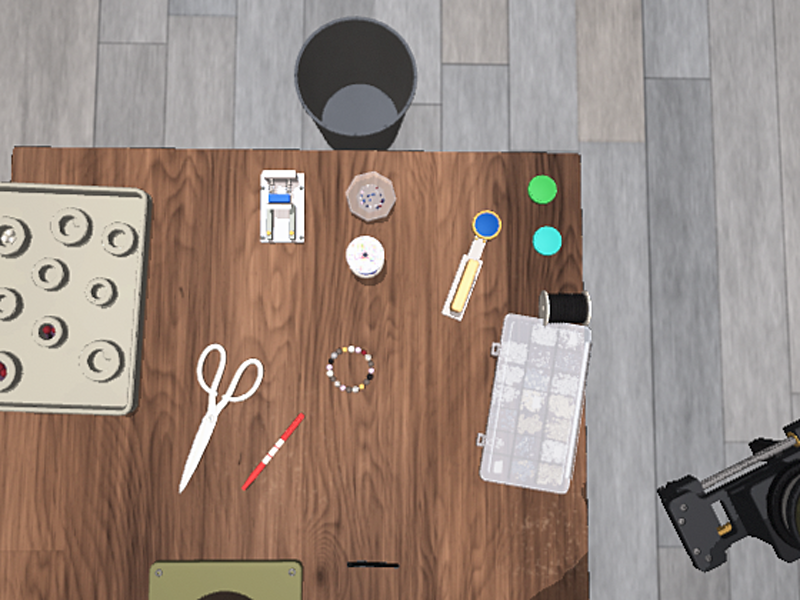

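View pics/v2.png

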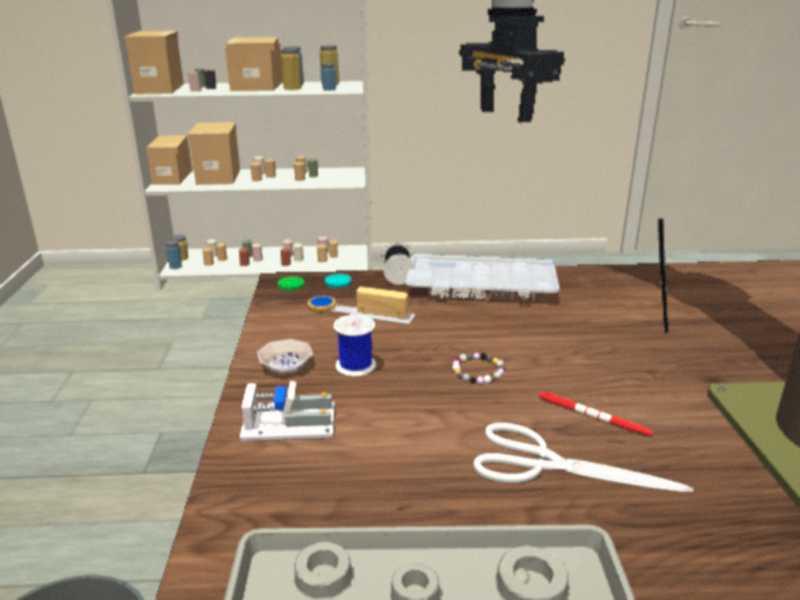

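The top view shows three discs: green (542,189), turquoise (547,241), and blue with a brass rim on the lifter's blade (487,224). The last one is the pendant. The lifter's grip is at (466,284) and the nest at (282,207), with its mouth towards the robot. I'll confirm with an enlarged crop.

```bash
python3 - <<'E'
from h import *
s=load('top0');im=s['image'][...,::-1]
c1=cv2.resize(im[140:230,300:360],(400,600),interpolation=cv2.INTER_CUBIC)
c2=cv2.resize(im[110:180,172:219],(400,596),interpolation=cv2.INTER_CUBIC)
c2=cv2.copyMakeBorder(c2,0,4,0,0,0)
cv2.imwrite('pics/v3.png',np.hstack([c1,c2]))
for n,u,v,z in [('pend',487,224,.009),('grip',466,284,.04),('nestc',282,207,.03),('dish',371,196,.01),('spool',365,257,.06),('brac',350,369,.01)]: print(n,np.round(at(s,u*.7,v*.7,z),4))
E
```

```text
pend [ 0.5717 -0.3618  0.009 ]
grip [ 0.482 -0.327  0.04 ]
nestc [ 0.5895 -0.0708  0.03  ]
dish [ 0.6108 -0.1947  0.01  ]
spool [ 0.5159 -0.188   0.06  ]
brac [ 0.364 -0.167  0.01 ]
```

View pics/v3.png

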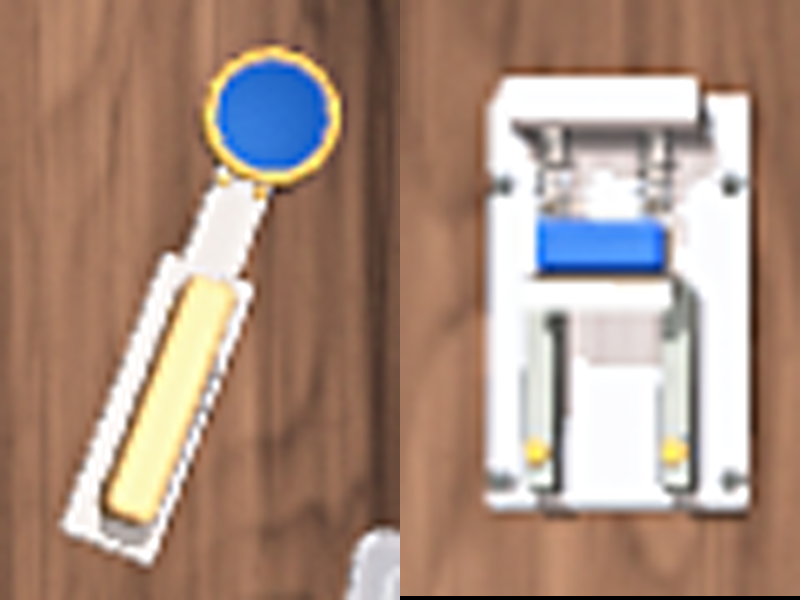

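```bash
python3 - <<'E'
from h import *
s=load('top0')
A=lambda x,y,z: at(s,300+x/6.667-.43,140+y/6.667-.43,z)
B=lambda x,y,z: at(s,172+x/8.511-.44,110+y/8.511-.44,z)
f=[A(*p,.003) for p in[(62,528),(155,566),(250,285),(165,255)]]
c=np.mean(f,0);ax=(f[2]+f[3]-f[0]-f[1])/2;print('foot',c,np.linalg.norm(ax),np.degrees(np.arctan2(ax[1],ax[0])),np.linalg.norm(f[0]-f[1]))
p=A(273,117,.009);d=p-c;print('pend',p,np.linalg.norm(d[:2]),np.degrees(np.arctan2(d[1],d[0])))
l,q=B(136,452,.0265),B(275,450,.0265);m=(l+q)/2;d=l-q;print('pegs',m,np.linalg.norm(d),np.degrees(np.arctan2(-d[0],d[1])))
n=[B(*t,.008) for t in[(88,508),(348,508),(348,95)]];print('nest',n,n[2]-n[1],(n[0]+n[1])/2)
E
```

```text
foot [ 0.48129035 -0.32581042  0.003     ] 0.0910626864848206 -19.85186869229178 0.030732063476161628
pend [ 0.57098959 -0.36097581  0.009     ] 0.09634603228120224 -21.40699470932445
pegs [ 0.55438834 -0.06758168  0.0265    ] 0.032491732016028695 1.2963813865667797
nest [array([ 0.54350523, -0.03698969,  0.008     ]), array([ 0.54397828, -0.09893119,  0.008     ]), array([ 0.64471381, -0.09734225,  0.008     ])] [0.10073553 0.00158894 0.        ] [ 0.54374175 -0.06796044  0.008     ]
```

The crop confirms it: the blue disc with the brass rim lies on the blade ahead of the pins. The measurements match the given sizes: foot 91 x 31, pegs 32 apart, nest 101 long. The lifter's yaw is about -20.5° and the nest's about +1°.

```bash
cat >> h.py <<'E'
from scipy.spatial.transform import Rotation as R
def goto(p,yaw,q=None):
    st=r.get_state(); T=R.from_quat(st['eef_rot']); G=R.from_euler('z',yaw,degrees=True)*R.from_euler('x',180,degrees=True)
    print('t',st['clock'],'pos',np.round(st['tool_pos'],4),'yaw',np.round(np.degrees(np.arctan2(*T.as_matrix()[[1,0],0])),2),'F',np.round(st['contact_force'],2),'M',np.round(st['moment'],2),'open',round(st['opening'],3),round(st['finger_force'],1))
    print('shift cm',np.round(T.inv().apply(np.array(p)-st['tool_pos'])*100,2),'turn',np.round(np.degrees((T.inv()*G).as_rotvec()),2))
E
python3 -c "
from h import *
goto([.481,-.326,.13],-20.5)"
```

```text
t 0.15 pos [ 0.2687 -0.5638  0.2381] yaw 25.49 F [ 0.23  0.31 -0.7 ] M [-0.06  0.02 -0.03] open 1.003 0.0
shift cm [ 29.4  -12.31  10.83] turn [-7.000e-02  4.000e-02  4.599e+01]
```

Emit:
{"name": "carry_out", "arguments": {
  "rows": [
    [[3,-1,0.5],[0,0,5],0],
    [[7,-3,1.5],[0,0,12],0],
    [[11,-4.6,3],[0,0,19],0],
    [[15,-6.3,5],[0,0,26],0],
    [[19,-8,7],[0,0,33],0],
    [[23,-9.6,9],[0,0,40],0],
    [[26.5,-11.1,10.2],[0,0,44],0],
    [[28.5,-12,10.8],[0,0,46],0],
    [[29.4,-12.3,10.8],[0,0,46],0],
    [[29.4,-12.3,10.8],[0,0,46],0],
    [[29.4,-12.3,10.8],[0,0,46],0]
  ],
  "newtons": 45
}}

```text
clock: 1.25
tool_pos: [0.4804, -0.3286, 0.1312]
eef_rot: [0.984, -0.179, 0.0, 0.001]
contact_force: [-0.3, -0.5, -0.1]
opening: 1.002
finger_force: 0.0
```

```bash
python3 - <<'E'
from h import *
goto([.481,-.326,.009],-20.5)
s=snap('wrist','wr1')
cv2.imwrite('pics/v4.png',cv2.resize(s['image'][...,::-1],(800,600),interpolation=cv2.INTER_CUBIC))
ya=np.radians(-20.5)
for d in(-38,0,38,95): print(d,np.array(proj(s,[.481+d/1e3*np.cos(ya),-.326+d/1e3*np.sin(ya),.04 if d<90 else .009],True))/.7)
E
```

```text
t 1.25 pos [ 0.4804 -0.3286  0.1312] yaw -20.6 F [-0.29 -0.53 -0.12] M [0.05 0.03 0.01] open 1.002 0.0
shift cm [-0.04 -0.28 12.22] turn [ 0.09 -0.03 -0.1 ]
-38 [398.05542977 370.21685724]
0 [397.62874204 306.95983313]
38 [397.24322156 237.26984879]
95 [397.50560311 129.58488658]
```

View pics/v4.png

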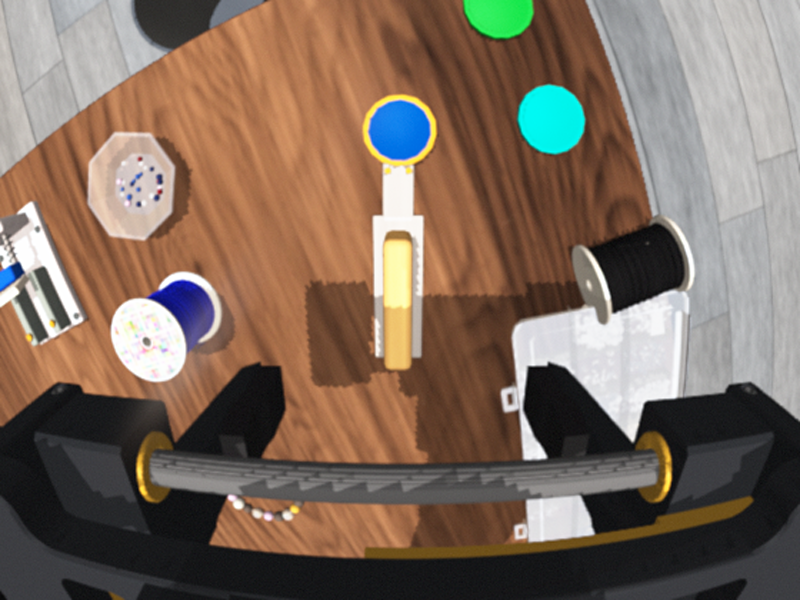

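The wrist view agrees with the estimate: grip at px (398,235–368), pendant at (400,130). The bead box lies close to the right finger, so I'll descend with the fingers partly closed.

Emit:
{"name": "carry_out", "arguments": {
  "rows": [
    [[0,-0.2,1],[0,0,0],0.6],
    [[0,-0.25,3.5],[0,0,0],0.6],
    [[0,-0.25,6.5],[0,0,0],0.6],
    [[0,-0.25,9],[0,0,0],0.6],
    [[0,-0.25,10.8],[0,0,0],0.6],
    [[0,-0.25,11.8],[0,0,0],0.6],
    [[0,-0.25,12.1],[0,0,0],0.6],
    [[0,-0.25,12.1],[0,0,0],0.6],
    [[0,-0.25,12.1],[0,0,0],0.6]
  ]
}}

```text
clock: 2.2
tool_pos: [0.4827, -0.3249, 0.0106]
eef_rot: [0.984, -0.178, 0.001, 0.0]
contact_force: [0.3, -0.4, 0.5]
opening: 0.398
finger_force: 0.0
```

```bash
python3 -c "
from h import *
goto([.481,-.326,.009],-20.5)"
```

```text
t 2.2 pos [ 0.4827 -0.3249  0.0106] yaw -20.54 F [ 0.33 -0.4   0.5 ] M [ 0.01  0.03 -0.01] open 0.398 0.0
shift cm [-0.12  0.16  0.16] turn [ 0.02 -0.09 -0.04]
```

Emit:
{"name": "carry_out", "arguments": {
  "rows": [
    [[0,0.1,0.1],[0,0,0],0.68],
    [[0,0.1,0.1],[0,0,0],0.74],
    [[0,0.1,0.1],[0,0,0],0.78],
    [[0,0.1,0.1],[0,0,0],0.82],
    [[0,0.1,0.1],[0,0,0],0.9],
    [[0,0.1,0.1],[0,0,0],1],
    [[0,0.1,0.1],[0,0,0],1],
    [[0,0.1,0.1],[0,0,0],1]
  ],
  "newtons": 45
}}

```text
clock: 3.0
tool_pos: [0.482, -0.3254, 0.009]
eef_rot: [0.984, -0.178, 0.0, 0.0]
contact_force: [-0.3, -0.6, 3.1]
opening: 0.178
finger_force: 45.0
```

```bash
python3 - <<'E'
from h import *
goto([.481,-.326,.009],-20.5)
s=snap('wrist','wr2');print(r.get_state()['opening'])
E
```

```text
t 3.0 pos [ 0.482  -0.3254  0.009 ] yaw -20.52 F [-0.32 -0.55  3.14] M [ 0.05  0.14 -0.04] open 0.178 45.0
shift cm [-0.08  0.09 -0.  ] turn [ 0.01 -0.03 -0.02]
0.17501334479583852
```

Emit:
{"name": "carry_out", "arguments": {
  "rows": [
    [[0,0,-0.1],[0,0,0],1],
    [[0,0,-0.4],[0,0,0],1],
    [[0,0,-0.9],[0,0,0],1],
    [[0,0,-1.7],[0,0,0],1],
    [[0,0,-2.7],[0,0,0],1],
    [[0,0,-3.8],[0,0,0],1],
    [[0,0,-5],[0,0,0],1],
    [[0,0,-6.2],[0,0,0],1],
    [[0,0,-7.3],[0,0,0],1],
    [[0,0,-8.2],[0,0,0],1],
    [[0,0,-8.7],[0,0,0],1],
    [[0,0,-9],[0,0,0],1]
  ]
}}

```text
clock: 4.25
tool_pos: [0.4821, -0.3253, 0.0993]
eef_rot: [0.984, -0.178, 0.0, 0.0]
contact_force: [1.1, -0.7, -2.1]
opening: 0.175
finger_force: 45.0
```

```bash
python3 - <<'E'
from h import *
goto([.43,-.068,.099],1)
w=snap('wrist','wr3');b=snap('side','side3')
c=cv2.resize(b['image'][150:270,180:320,::-1],(700,600),interpolation=cv2.INTER_CUBIC)
cv2.imwrite('pics/v5.png',c)
E
```

```text
t 4.25 pos [ 0.4821 -0.3253  0.0993] yaw -20.51 F [ 1.08 -0.72 -2.14] M [0.06 0.07 0.02] open 0.175 45.0
shift cm [-1.389e+01 -2.228e+01  2.000e-02] turn [ 1.000e-02 -3.000e-02 -2.151e+01]
```

View pics/v5.png

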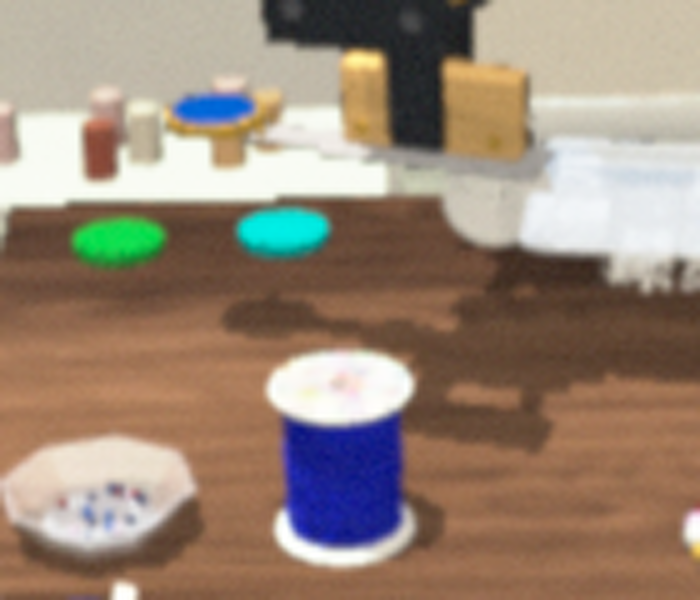

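The pendant is still on the blade, seen at crop (212,110). I'll check for slip and pitch in the grip with the wrist view from before and after the lift.

```bash
cat >> h.py <<'E'
def blue(s):
    im=s['image'].astype(int);m=((im[...,2]>120)&(im[...,0]<60)&(im[...,1]<130)&(im[...,2]-im[...,1]>60)).astype(np.uint8)
    m[:60]*=1; n,l,st,c=cv2.connectedComponentsWithStats(m)
    return [(np.round(c[i],2).tolist(),st[i].tolist()) for i in range(1,n) if st[i,4]>60]
def yel(s):
    im=cv2.cvtColor(s['image'],cv2.COLOR_RGB2HSV);m=cv2.inRange(im,(15,70,120),(32,200,255))
    n,l,st,c=cv2.connectedComponentsWithStats(m);return [(np.round(c[i],2).tolist(),st[i].tolist()) for i in range(1,n) if st[i,4]>150]
E
python3 - <<'E'
from h import *
for f in('wr2','wr3'): s=load(f);print(f,blue(s),yel(s))
P=np.array(load('wr3')['pose'])
s=load('wr3')
# px sensitivity: pendant nominal in tool frame
st=r.get_state();T=R.from_quat(st['eef_rot']).as_matrix()
for dz in(0,.002): print(proj(s,np.array(st['tool_pos'])+T@np.array([.095,0,0.0-dz]),True))
E
```

```text
wr2 [([289.31, 82.7], [246, 40, 78, 76, 3025]), ([55.74, 271.38], [10, 250, 77, 58, 1093])] [([285.06, 78.04], [238, 32, 95, 92, 1877]), ([282.31, 265.06], [263, 204, 40, 121, 4208]), ([340.88, 339.88], [337, 314, 8, 51, 242]), ([223.95, 342.15], [221, 316, 8, 49, 205]), ([282.18, 359.43], [266, 352, 33, 17, 482])]
wr3 [([285.13, 78.26], [246, 40, 78, 76, 4237]), ([115.42, 221.36], [86, 207, 51, 39, 712])] [([284.81, 78.16], [237, 32, 96, 92, 1873]), ([282.42, 264.23], [263, 204, 40, 121, 4442]), ([340.93, 339.88], [337, 315, 8, 50, 207]), ([223.85, 342.89], [221, 318, 8, 47, 170]), ([282.16, 359.36], [266, 352, 33, 16, 472])]
(np.float64(281.4979740411135), np.float64(75.77833954092259))
(np.float64(281.4844710513675), np.float64(75.3355741769316))
```

The bounding boxes are identical, so the hold is rigid. Next I'll carry it above the spool's height to a point in front of the nest mouth.

Emit:
{"name": "carry_out", "arguments": {
  "rows": [
    [[-0.04,-0.05,0],[0,0,0],1],
    [[-0.26,-0.39,0],[0,0,0],1],
    [[-0.77,-1.14,0],[0,0,0],1],
    [[-1.55,-2.31,0],[0,0,0],1],
    [[-2.57,-3.82,0],[0,0,0],1],
    [[-3.7,-5.5,0],[0,0,0],1],
    [[-4.83,-7.18,0],[0,0,0],1],
    [[-5.85,-8.69,0],[0,0,0],1],
    [[-6.63,-9.86,0],[0,0,0],1],
    [[-7.14,-10.61,0],[0,0,0],1],
    [[-7.36,-10.95,0],[0,0,0],1],
    [[-7.4,-11,0],[0,0,0],1]
  ]
}}

```text
clock: 5.55
tool_pos: [0.4513, -0.1962, 0.0987]
eef_rot: [0.984, -0.178, 0.0, 0.0]
contact_force: [-0.6, 0.6, -2.3]
opening: 0.174
finger_force: 45.0
```

Emit:
{"name": "carry_out", "arguments": {
  "rows": [
    [[-0.04,-0.05,0],[0,0,-0.1],1],
    [[-0.26,-0.39,0],[0,0,-0.8],1],
    [[-0.77,-1.14,0],[0,0,-2.2],1],
    [[-1.55,-2.31,0],[0,0,-4.5],1],
    [[-2.57,-3.82,0],[0,0,-7.5],1],
    [[-3.7,-5.5,0],[0,0,-10.8],1],
    [[-4.83,-7.18,0],[0,0,-14],1],
    [[-5.85,-8.69,0],[0,0,-17],1],
    [[-6.63,-9.86,0],[0,0,-19.3],1],
    [[-7.14,-10.61,0],[0,0,-20.7],1],
    [[-7.36,-10.9,0],[0,0,-21.4],1],
    [[-7.4,-10.9,0],[0,0,-21.5],1]
  ]
}}

```text
clock: 6.75
tool_pos: [0.4201, -0.068, 0.0988]
eef_rot: [1.0, 0.009, 0.0, 0.0]
contact_force: [1.0, -1.2, -2.5]
opening: 0.177
finger_force: 45.0
```

```bash
python3 - <<'E'
from h import *
goto([.42,-.068,.045],1)
w=snap('wrist','wr4');t=snap('top','top4')
print(blue(w))
goto([.42,-.068,.045],1)
cv2.imwrite('pics/v6.png',cv2.resize(w['image'][0:315,90:510,::-1],(800,600),interpolation=cv2.INTER_CUBIC))
st=r.get_state();T=R.from_quat(st['eef_rot']).as_matrix()
S=np.array([.572,-.0677,0])
for p in([-.018,.016,.0265],[-.018,-.016,.0265],[-.028,.031,.008],[-.028,-.031,.008],[.073,-.031,.008]): 
    print(p,(np.array(proj(w,S+p,True))-[90,0])*800/420)
E
```

```text
t 6.75 pos [ 0.4201 -0.068   0.0988] yaw 1.04 F [ 1.02 -1.17 -2.45] M [-0.01  0.07  0.02] open 0.177 45.0
shift cm [-0.02 -0.01  5.38] turn [ 0.01 -0.01  0.04]
[([284.71, 77.93], [246, 40, 78, 76, 4481]), ([428.49, 92.34], [414, 68, 37, 57, 738])]
t 6.85 pos [ 0.4203 -0.069   0.0987] yaw 0.92 F [ 0.92  0.04 -1.63] M [-0.02  0.1   0.01] open 0.181 45.0
shift cm [-0.03 -0.1   5.37] turn [ 0.04 -0.02 -0.08]
[-0.018, 0.016, 0.0265] [325.60682612  56.02795833]
[-0.018, -0.016, 0.0265] [418.56174852  57.86247059]
[-0.028, 0.031, 0.008] [288.28529218  92.91222232]
[-0.028, -0.031, 0.008] [453.97793796  96.1201471 ]
[0.073, -0.031, 0.008] [ 453.9371608  -130.30850919]
```

View pics/v6.png

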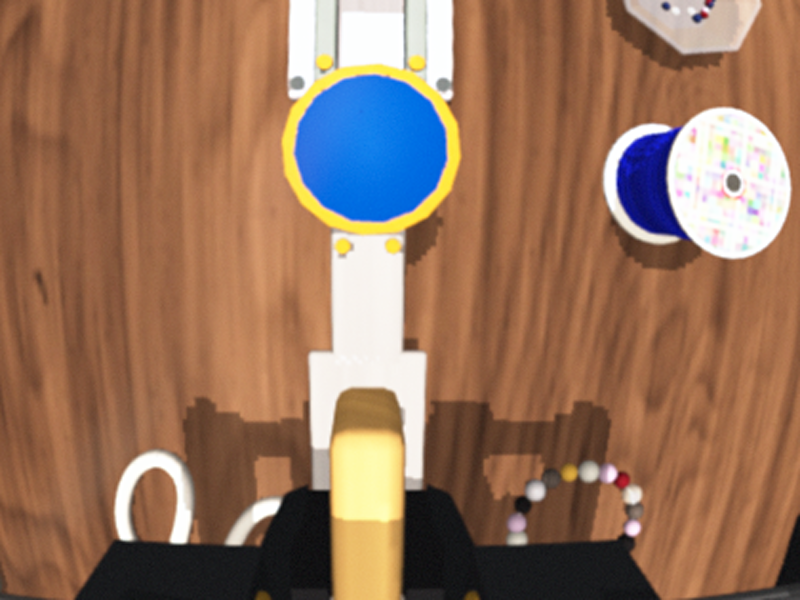

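The view shows the pegs at (324,62) and (417,62), the pins at (344,246) and (393,246), and the pendant at (372,150). I'll back-project these for the lateral alignment.

```bash
python3 - <<'E'
from h import *
w=load('wr4');z0=.0987-.009
f=lambda u,v,z:at(w,u*420/800+90-.24,v*420/800-.24,z,True)
a,b=f(324,62,.0265),f(417,62,.0265);print('pegs',(a+b)/2,np.linalg.norm(a-b),np.degrees(np.arctan2(b[0]-a[0],a[1]-b[1])))
a,b=f(344,246,z0+.006),f(393,246,z0+.006);print('pins',(a+b)/2,np.linalg.norm(a-b))
print('blade',[ (f(333,v,z0+.003)+f(404,v,z0+.003))/2 for v in(260,330)])
print('pend',f(372,150,z0+.009))
a,b=f(288,97,.008),f(453,99,.008);print('front',(a+b)/2,np.linalg.norm(a-b))
t=load('top4');print('toppend',blue(t),[at(t,*c,z0+.009) for c,_ in blue(t)])
E
```

```text
pegs [ 0.55227234 -0.06702671  0.0265    ] 0.031996718380953325 1.153140389296487
pins [ 0.49090072 -0.06729326  0.0957    ] 0.011660165892903671
blade [array([ 0.48727959, -0.06736727,  0.0927    ]), array([ 0.46975496, -0.06769207,  0.0927    ])]
pend [ 0.51369998 -0.06767265  0.0987    ]
front [ 0.5427874  -0.06731012  0.008     ] 0.061726499436228745
toppend [([188.04, 175.81], [181, 168, 18, 18, 171])] [array([ 0.5175398, -0.0652623,  0.0987   ])]
```

Emit:
{"name": "carry_out", "arguments": {
  "rows": [
    [[0,0,0.04],[0,0,0],1],
    [[0,0,0.22],[0,0,0],1],
    [[0,0,0.65],[0,0,0],1],
    [[0,0,1.3],[0,0,0],1],
    [[0,0,2.2],[0,0,0],1],
    [[0,0,3.15],[0,0,0],1],
    [[0,0,4.1],[0,0,0],1],
    [[0,0,5],[0,0,0],1],
    [[0,0,5.65],[0,0,0],1],
    [[0,0,6.08],[0,0,0],1],
    [[0,0,6.27],[0,0,0],1],
    [[0,0,6.3],[0,0,0],1]
  ]
}}

```text
clock: 8.05
tool_pos: [0.4266, -0.0695, 0.0407]
eef_rot: [1.0, 0.012, -0.006, -0.001]
contact_force: [1.0, -0.3, -2.1]
opening: 0.179
finger_force: 44.9
```

```bash
python3 - <<'E'
from h import *
goto([.42,-.068,.035],1)
w=snap('wrist','wr5');t=snap('side','side5')
goto([.42,-.068,.035],1)
a=cv2.resize(w['image'][0:158,170:380,::-1],(800,600),interpolation=cv2.INTER_CUBIC)
b=cv2.resize(t['image'][240:320,160:266,::-1],(800,600),interpolation=cv2.INTER_CUBIC)
cv2.imwrite('pics/v7.png',np.vstack([cv2.resize(a,(400,300)),cv2.resize(b,(400,300))]))
cv2.imwrite('pics/v7.png',np.hstack([cv2.resize(a,(400,300),interpolation=3),cv2.resize(b,(400,300),interpolation=3)]))
E
```

```text
t 8.05 pos [ 0.4266 -0.0695  0.0407] yaw 1.4 F [ 1.03 -0.33 -2.14] M [-0.12 -0.08 -0.22] open 0.179 44.9
shift cm [-0.65 -0.17  0.58] turn [-0.09  0.74  0.4 ]
t 8.15 pos [ 0.4265 -0.0694  0.0407] yaw 1.11 F [ 0.12 -0.25 -2.6 ] M [ 0.07 -0.02 -0.02] open 0.181 45.0
shift cm [-0.64 -0.15  0.58] turn [-0.1   0.75  0.11]
```

View pics/v7.png

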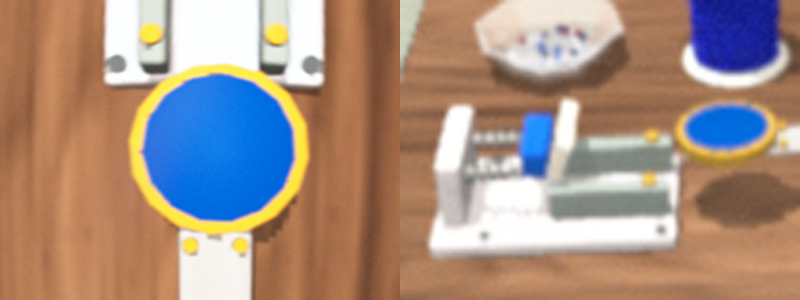

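```bash
python3 - <<'E'
from h import *
print(np.round(r.get_state()['q'],3))
goto([.436,-.0685,.036],1)
for f in('wr4','wr5'):print(blue(load(f)))
E
```

```text
[ 0.027  0.87   0.046  2.262 -0.998  0.043 -0.496]
t 8.15 pos [ 0.4265 -0.0694  0.0407] yaw 1.11 F [ 0.12 -0.25 -2.6 ] M [ 0.07 -0.02 -0.02] open 0.181 45.0
shift cm [ 0.96 -0.07  0.46] turn [-0.1   0.75  0.11]
[([284.71, 77.93], [246, 40, 78, 76, 4481]), ([428.49, 92.34], [414, 68, 37, 57, 738])]
[([284.64, 77.6], [246, 40, 77, 76, 4522]), ([470.72, 98.0], [449, 69, 53, 75, 1388])]
```

Emit:
{"name": "carry_out", "arguments": {
  "rows": [
    [[0.1,0,0],[0,0,0],1],
    [[0.3,0,0],[0,0,0],1],
    [[0.6,0,0],[0,0,0],1],
    [[0.9,0,0],[0,0,0],1],
    [[1.2,0,0],[0,0,0],1],
    [[1.4,0,0],[0,0,0],1],
    [[1.5,0,0],[0,0,0],1],
    [[1.5,0,0],[0,0,0],1]
  ]
}}

```text
clock: 8.95
tool_pos: [0.4417, -0.0691, 0.0413]
eef_rot: [1.0, 0.009, -0.006, -0.001]
contact_force: [-0.2, -0.1, -2.9]
opening: 0.179
finger_force: 45.0
```

```bash
python3 - <<'E'
from h import *
goto([.44,-.0685,.036],1);print(np.round(r.get_state()['q'],3))
E
```

```text
t 8.95 pos [ 0.4417 -0.0691  0.0413] yaw 0.99 F [-0.17 -0.11 -2.88] M [ 0.02  0.08 -0.03] open 0.179 45.0
shift cm [-0.16 -0.06  0.53] turn [-0.11  0.68 -0.01]
[-0.018  0.875  0.117  2.222 -0.99   0.109 -0.508]
```

Emit:
{"name": "carry_out", "arguments": {
  "rows": [
    [[0,0,0.05],[0,0.1,0],1],
    [[0,-0.02,0.15],[0,0.3,0],1],
    [[0,-0.05,0.3],[-0.1,0.5,0],1],
    [[0,-0.05,0.45],[-0.1,0.7,0],1],
    [[0,-0.05,0.54],[-0.1,0.7,0],1],
    [[0,-0.05,0.55],[-0.1,0.7,0],1],
    [[0,-0.05,0.55],[-0.1,0.7,0],1]
  ]
}}

```text
clock: 9.65
tool_pos: [0.4415, -0.0686, 0.0357]
eef_rot: [1.0, 0.009, 0.0, -0.0]
contact_force: [-0.2, 0.3, -2.0]
opening: 0.182
finger_force: 45.0
```

```bash
python3 - <<'E'
from h import *
goto([.4725,-.0682,.0355],1)
w=snap('wrist','wr6');print(blue(w))
goto([.4725,-.0682,.0355],1);print(np.round(r.get_state()['q'],3))
im=w['image'];cv2.imwrite('pics/v8.png',cv2.resize(im[0:150,182:382,::-1],(800,600),interpolation=3))
E
```

```text
t 9.65 pos [ 0.4415 -0.0686  0.0357] yaw 0.98 F [-0.23  0.34 -1.99] M [0.04 0.11 0.03] open 0.182 45.0
shift cm [3.1  0.01 0.02] turn [-0.02 -0.01 -0.02]
[([286.84, 77.49], [248, 39, 78, 77, 4583]), ([474.14, 122.86], [450, 96, 59, 77, 1540])]
t 9.7 pos [ 0.4415 -0.0686  0.0358] yaw 0.98 F [ 0.23  0.03 -2.  ] M [0.   0.03 0.01] open 0.177 45.0
shift cm [3.1  0.01 0.03] turn [-0.02 -0.01 -0.02]
[ 0.019  0.882  0.054  2.233 -0.991  0.05  -0.51 ]
```

View pics/v8.png

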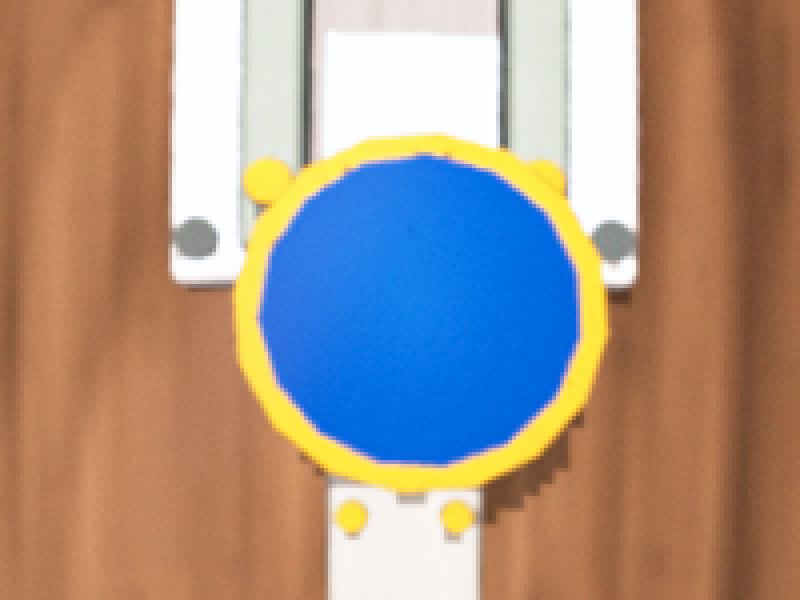

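The pendant now sits about 2 mm to the right of the blade's axis, at (422,315) with the pins at (350,517) and (457,517). The pins should centre it as they push. It is above the pegs at (268,180) and (547,180). Advancing slowly.

Emit:
{"name": "carry_out", "arguments": {
  "rows": [
    [[0.05,0,0],[0,0,0],1],
    [[0.2,0,0.01],[0,0,0],1],
    [[0.45,0,0.02],[0,0,0],1],
    [[0.75,0,0.02],[0,0,0],1],
    [[1.05,0,0.02],[0,0,0],1],
    [[1.35,0,0.02],[0,0,0],1],
    [[1.65,0,0.02],[0,0,0],1],
    [[1.95,0,0.02],[0,0,0],1],
    [[2.25,0,0.02],[0,0,0],1],
    [[2.45,0,0.02],[0,0,0],1],
    [[2.57,0,0.02],[0,0,0],1],
    [[2.6,0,0.02],[0,0,0],1]
  ]
}}

```text
clock: 10.9
tool_pos: [0.4676, -0.0681, 0.0356]
eef_rot: [1.0, 0.009, 0.0, -0.0]
contact_force: [-0.5, 0.1, -2.5]
opening: 0.176
finger_force: 45.0
```

Emit:
{"name": "carry_out", "arguments": {
  "rows": [
    [[0.05,0,0],[0,0,0],1],
    [[0.1,0,0],[0,0,0],1],
    [[0.15,0,0],[0,0,0],1],
    [[0.2,0,0],[0,0,0],1],
    [[0.25,0,0],[0,0,0],1],
    [[0.3,0,0],[0,0,0],1],
    [[0.35,0,0],[0,0,0],1],
    [[0.4,0,0],[0,0,0],1],
    [[0.4,0,0],[0,0,0],1]
  ]
}}

```text
clock: 11.8
tool_pos: [0.4715, -0.068, 0.0356]
eef_rot: [1.0, 0.009, 0.0, -0.0]
contact_force: [-0.1, -0.7, -2.3]
opening: 0.175
finger_force: 45.0
```

```bash
cat >> h.py <<'E'
def favg(n=4):
    F=[];P=[]
    for i in range(n): 
        s=r.snapshot('wrist');st=r.get_state();F.append(st['contact_force']);P.append(st['tool_pos'])
    print('F',np.round(np.mean(F,0),2),'sd',np.round(np.std(F,0),2),'P',np.round(np.mean(P,0),4));return s
E
python3 - <<'E'
from h import *
s=favg();print(blue(s));goto([.4725,-.0682,.0355],1)
E
```

```text
F [ 0.12 -0.28 -1.91] sd [0.2  0.48 0.35] P [ 0.4715 -0.068   0.0356]
[([285.55, 12.91], [251, 0, 66, 17, 283]), ([286.74, 78.55], [248, 41, 78, 76, 4634]), ([471.83, 169.57], [446, 145, 66, 78, 1543])]
t 12.0 pos [ 0.4715 -0.068   0.0356] yaw 0.99 F [ 0.39  0.04 -1.88] M [0.08 0.1  0.05] open 0.174 45.0
shift cm [0.1  0.02 0.01] turn [-0.02 -0.01 -0.01]
```

Emit:
{"name": "carry_out", "arguments": {
  "rows": [
    [[0.03,0,0],[0,0,0],1],
    [[0.06,0,0],[0,0,0],1],
    [[0.09,0,0],[0,0,0],1],
    [[0.12,0,0],[0,0,0],1],
    [[0.15,0,0],[0,0,0],1],
    [[0.18,0,0],[0,0,0],1],
    [[0.21,0,0],[0,0,0],1],
    [[0.24,0,0],[0,0,0],1],
    [[0.27,0,0],[0,0,0],1],
    [[0.3,0,0],[0,0,0],1],
    [[0.3,0,0],[0,0,0],1]
  ]
}}

```text
clock: 13.1
tool_pos: [0.4739, -0.068, 0.0355]
eef_rot: [1.0, 0.009, -0.0, -0.0]
contact_force: [-3.2, -0.8, -2.9]
opening: 0.176
finger_force: 45.0
```

```bash
python3 - <<'E'
from h import *
s=favg();print(blue(s));goto([.4725,-.0682,.0355],1)
E
```

```text
F [-3.75 -0.18 -3.34] sd [0.34 0.42 0.23] P [ 0.474  -0.068   0.0355]
[([283.73, 15.87], [251, 0, 67, 20, 306]), ([286.77, 80.61], [248, 43, 78, 76, 4623]), ([471.49, 174.03], [446, 149, 67, 78, 1532])]
t 13.3 pos [ 0.4741 -0.068   0.0355] yaw 0.98 F [-3.93 -0.74 -3.63] M [ 0.    1.05 -0.04] open 0.178 45.0
shift cm [-0.16  0.02  0.  ] turn [-0.03  0.03 -0.02]
```

Emit:
{"name": "carry_out", "arguments": {
  "rows": [
    [[0.04,0,0],[0,0,0],1],
    [[0.08,0,0],[0,0,0],1],
    [[0.12,0,0],[0,0,0],1],
    [[0.16,0,0],[0,0,0],1],
    [[0.2,0,0],[0,0,0],1],
    [[0.24,0,0],[0,0,0],1],
    [[0.28,0,0],[0,0,0],1],
    [[0.32,0,0],[0,0,0],1],
    [[0.36,0,0],[0,0,0],1],
    [[0.4,0,0],[0,0,0],1],
    [[0.45,0,0],[0,0,0],1],
    [[0.45,0,0],[0,0,0],1]
  ]
}}

```text
clock: 14.5
tool_pos: [0.4778, -0.0678, 0.0354]
eef_rot: [1.0, 0.009, -0.001, -0.0]
contact_force: [-5.7, -0.4, -4.1]
opening: 0.178
finger_force: 45.0
```

```bash
python3 - <<'E'
from h import *
s=favg();print(blue(s));goto([.4725,-.0682,.0355],1)
E
```

```text
F [-6.71 -0.91 -3.86] sd [0.4  0.82 0.34] P [ 0.4777 -0.0678  0.0354]
[([284.09, 16.1], [250, 0, 69, 21, 335]), ([286.77, 81.17], [248, 44, 78, 76, 4599]), ([471.67, 178.67], [445, 155, 68, 78, 1416])]
t 14.7 pos [ 0.4777 -0.0678  0.0354] yaw 0.98 F [-6.66 -1.86 -4.45] M [-0.03  1.58 -0.05] open 0.18 45.0
shift cm [-0.52  0.03 -0.01] turn [-0.05  0.12 -0.02]
```

Emit:
{"name": "carry_out", "arguments": {
  "rows": [
    [[0.03,0,0],[0,0,0],1],
    [[0.06,0,0],[0,0,0],1],
    [[0.09,0,0],[0,0,0],1],
    [[0.12,0,0],[0,0,0],1],
    [[0.15,0,0],[0,0,0],1],
    [[0.18,0,0],[0,0,0],1],
    [[0.21,0,0],[0,0,0],1],
    [[0.24,0,0],[0,0,0],1],
    [[0.24,0,0],[0,0,0],1]
  ]
}}

```text
clock: 15.6
tool_pos: [0.4794, -0.0677, 0.0352]
eef_rot: [1.0, 0.009, -0.002, -0.001]
contact_force: [-7.9, -0.4, -4.6]
opening: 0.177
finger_force: 45.0
```

```bash
python3 - <<'E'
from h import *
s=favg();print(blue(s));goto([.4725,-.0682,.0355],1)
cv2.imwrite('pics/v9.png',cv2.resize(s['image'][0:150,182:382,::-1],(800,600),interpolation=3))
E
```

```text
F [-7.3  -0.95 -3.49] sd [0.29 0.28 0.39] P [ 0.4793 -0.0677  0.0353]
[([284.86, 16.48], [250, 0, 69, 22, 342]), ([286.83, 81.43], [248, 44, 78, 76, 4595]), ([471.98, 181.52], [445, 157, 68, 79, 1480])]
t 15.8 pos [ 0.4793 -0.0677  0.0353] yaw 0.97 F [-7.78 -1.24 -4.17] M [-0.05  1.87 -0.09] open 0.176 45.0
shift cm [-0.68  0.04 -0.02] turn [-0.07  0.2  -0.03]
```

View pics/v9.png

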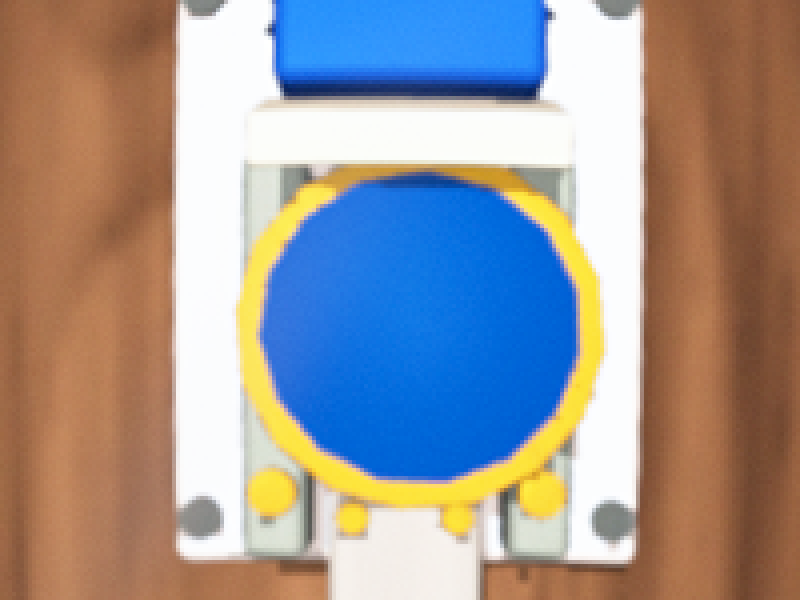

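Both pegs (272,493) and (545,493) are now behind the pendant (421,330). The jaw is still moving, at about 7.5 N. Continuing to the stop.

Emit:
{"name": "carry_out", "arguments": {
  "rows": [
    [[0.03,0,0],[0,0,0],1],
    [[0.06,0,0],[0,0,0],1],
    [[0.09,0,0],[0,0,0],1],
    [[0.12,0,0],[0,0,0],1],
    [[0.15,0,0],[0,0,0],1],
    [[0.15,0,0],[0,0,0],1]
  ]
}}

```text
clock: 16.4
tool_pos: [0.4803, -0.0676, 0.0352]
eef_rot: [1.0, 0.008, -0.002, -0.001]
contact_force: [-7.8, -0.9, -3.9]
opening: 0.178
finger_force: 45.0
```

```bash
python3 - <<'E'
from h import *
s=favg();print(blue(s));goto([.4725,-.0682,.0355],1)
E
```

```text
F [-7.86 -0.88 -3.74] sd [0.44 0.26 0.4 ] P [ 0.4804 -0.0676  0.0352]
[([284.2, 17.03], [250, 0, 69, 22, 343]), ([286.83, 81.54], [248, 44, 78, 76, 4590]), ([471.63, 183.55], [445, 159, 68, 79, 1550])]
t 16.6 pos [ 0.4804 -0.0676  0.0352] yaw 0.96 F [-8.4  -0.59 -4.01] M [-0.04  2.   -0.01] open 0.176 45.0
shift cm [-0.79  0.04 -0.03] turn [-0.08  0.25 -0.04]
```

Emit:
{"name": "carry_out", "arguments": {
  "rows": [
    [[0.03,0,0],[0,0,0],1],
    [[0.06,0,0],[0,0,0],1],
    [[0.09,0,0],[0,0,0],1],
    [[0.12,0,0],[0,0,0],1],
    [[0.15,0,0],[0,0,0],1],
    [[0.15,0,0],[0,0,0],1]
  ]
}}

```text
clock: 17.2
tool_pos: [0.4814, -0.0675, 0.0351]
eef_rot: [1.0, 0.008, -0.003, -0.001]
contact_force: [-8.5, -0.1, -4.4]
opening: 0.182
finger_force: 45.0
```

```bash
python3 - <<'E'
from h import *
s=favg();print(blue(s));goto([.4725,-.0682,.0355],1)
E
```

```text
F [-8.62 -0.1  -4.1 ] sd [0.29 0.79 0.3 ] P [ 0.4813 -0.0675  0.0351]
[([284.76, 16.98], [250, 0, 70, 23, 342]), ([286.88, 81.7], [248, 44, 78, 76, 4587]), ([472.16, 184.37], [445, 160, 69, 79, 1428])]
t 17.4 pos [ 0.4813 -0.0675  0.0351] yaw 0.97 F [-8.87 -0.52 -3.97] M [-0.12  2.1  -0.07] open 0.176 45.0
shift cm [-0.88  0.06 -0.04] turn [-0.1   0.3  -0.04]
```

Emit:
{"name": "carry_out", "arguments": {
  "rows": [
    [[0.02,0,0],[0,0,0],1],
    [[0.05,0,0],[0,0,0],1],
    [[0.08,0,0],[0,0,0],1],
    [[0.11,0,0],[0,0,0],1],
    [[0.13,0,0],[0,0,0],1],
    [[0.13,0,0],[0,0,0],1]
  ]
}}

```text
clock: 18.0
tool_pos: [0.4821, -0.0674, 0.035]
eef_rot: [1.0, 0.008, -0.003, -0.001]
contact_force: [-9.6, -1.5, -4.6]
opening: 0.179
finger_force: 45.0
```

```bash
python3 - <<'E'
from h import *
s=favg();print(blue(s));goto([.4725,-.0682,.0355],1)
E
```

```text
F [-9.25 -0.72 -4.36] sd [0.18 0.7  0.41] P [ 0.4821 -0.0674  0.035 ]
[([285.61, 17.32], [250, 0, 70, 23, 337]), ([286.88, 81.89], [248, 44, 78, 76, 4580]), ([472.07, 186.16], [445, 162, 68, 79, 1497])]
t 18.2 pos [ 0.4821 -0.0674  0.035 ] yaw 0.96 F [-9.47 -1.09 -4.05] M [-0.11  2.3  -0.12] open 0.181 45.0
shift cm [-0.97  0.06 -0.05] turn [-0.11  0.35 -0.04]
```

Emit:
{"name": "carry_out", "arguments": {
  "rows": [
    [[0.03,0,0],[0,0,0],1],
    [[0.06,0,0],[0,0,0],1],
    [[0.09,0,0],[0,0,0],1],
    [[0.12,0,0],[0,0,0],1],
    [[0.12,0,0],[0,0,0],1]
  ]
}}

```text
clock: 18.7
tool_pos: [0.4825, -0.0673, 0.0349]
eef_rot: [1.0, 0.008, -0.004, -0.001]
contact_force: [-10.7, -0.7, -4.7]
opening: 0.179
finger_force: 45.0
```

```bash
python3 - <<'E'
from h import *
s=favg();print(blue(s));goto([.4725,-.0682,.0355],1)
E
```

```text
F [-9.98 -0.82 -4.85] sd [0.54 0.27 0.24] P [ 0.4825 -0.0673  0.0348]
[([285.32, 17.77], [250, 0, 70, 23, 346]), ([286.77, 82.13], [248, 44, 78, 76, 4571]), ([472.82, 185.92], [446, 162, 67, 78, 1383])]
t 18.9 pos [ 0.4825 -0.0673  0.0348] yaw 0.95 F [-10.01  -0.99  -5.16] M [-0.08  2.63 -0.05] open 0.177 45.0
shift cm [-1.    0.07 -0.06] turn [-0.13  0.44 -0.05]
```

Emit:
{"name": "carry_out", "arguments": {
  "rows": [
    [[0.03,0,0],[0,0,0],1],
    [[0.06,0,0],[0,0,0],1],
    [[0.09,0,0],[0,0,0],1],
    [[0.1,0,0],[0,0,0],1],
    [[0.1,0,0],[0,0,0],1]
  ]
}}

```text
clock: 19.4
tool_pos: [0.4831, -0.0672, 0.0348]
eef_rot: [1.0, 0.008, -0.004, -0.001]
contact_force: [-10.5, -0.6, -4.2]
opening: 0.177
finger_force: 45.0
```

```bash
python3 - <<'E'
from h import *
s=favg();print(blue(s));goto([.4725,-.0682,.0355],1)
E
```

```text
F [-10.88  -0.11  -4.74] sd [0.26 0.24 0.71] P [ 0.4832 -0.0672  0.0348]
[([286.12, 15.45], [251, 0, 69, 25, 438]), ([286.6, 82.74], [248, 45, 77, 76, 4517]), ([473.4, 185.74], [446, 163, 69, 79, 1278])]
t 19.6 pos [ 0.4832 -0.0671  0.0348] yaw 0.96 F [-11.19  -0.21  -5.74] M [-0.14  2.67 -0.01] open 0.176 45.0
shift cm [-1.07  0.09 -0.07] turn [-0.15  0.47 -0.04]
```

```bash
python3 - <<'E'
from h import *
s=snap('wrist','wr7'); new=cv2.resize(s['image'][0:150,182:382,::-1],(800,600),interpolation=3); old=cv2.imread('pics/v9.png')
def feats(im):
    h=cv2.cvtColor(im,cv2.COLOR_BGR2HSV)
    y=cv2.inRange(h,(18,150,150),(32,255,255))
    for nm,(u0,u1,v0,v1) in dict(pegL=(240,300,455,540),pegR=(515,580,455,540),pinL=(335,370,495,550),pinR=(440,476,495,550)).items():
        m=y[v0:v1,u0:u1];n,l,st,c=cv2.connectedComponentsWithStats(m)
        print(nm,[(np.round(c[i]+[u0,v0],1).tolist(),int(st[i,4])) for i in range(1,n) if st[i,4]>150],end=' ')
    g=im.astype(int)
    print()
    for u in (330,410,500): 
        col=g[:,u].sum(1); d=np.diff(col); k=np.argsort(-abs(d))[:8]; print(u,sorted((int(i),int(d[i])) for i in k))
feats(old);feats(new)
E
```

```text
pegL [([271.9, 492.2], 1552)] pegR [([537.0, 485.4], 2296)] pinL [([352.9, 517.5], 688)] pinR [([457.2, 511.0], 1060)] 
330 [(95, 184), (99, 215), (163, -85), (167, -80), (203, -128), (451, 128), (455, 83), (491, 81)]
410 [(95, 182), (99, 189), (159, -85), (163, -188), (175, -82), (187, 77), (479, 147), (507, 100)]
500 [(99, 187), (103, 163), (163, -167), (167, -144), (459, 150), (487, -114), (491, -115), (559, -222)]
pegL [([275.3, 522.2], 1472)] pegR [([529.2, 466.5], 696), ([545.3, 523.2], 1392)] pinL [([355.0, 514.9], 922)] pinR [([457.2, 512.6], 1188)] 
330 [(95, -67), (103, 83), (107, 200), (111, 157), (123, 68), (175, -196), (179, -111), (455, 136)]
410 [(107, 195), (111, 165), (175, -262), (179, -161), (479, 89), (483, 138), (523, 93), (527, 111)]
500 [(107, 201), (111, 201), (175, -158), (179, -155), (463, 142), (511, 93), (583, -122), (587, -219)]
```

```bash
python3 - <<'E'
from h import *
w=load('wr7');f=lambda u,v,z:at(w,182+(u+.5)/4-.5,(v+.5)/4-.5,z,True)
pg=(f(275.3,522.2,.0265)+f(545.3,523.2,.0265))/2
for zz in(.031,.032,.033):
  a,b=f(355,514.9,zz),f(457.2,512.6,zz);pn=(a+b)/2;print(zz,'pegs',pg,'pins',pn,np.linalg.norm(a-b),'centre past seat mm',1e3*(pn[0]+.022-pg[0]-.018))
for z in(.03,.034,.036):print('rear rim',z,f(410,504,z),'blue c',f((286.6-182)*4,82.74*4,z))
print('jaw top edge rel seat',[(f(410,v,.045)-pg)[0]*1e3-18 for v in(175,179)])
o=load('wr7');o['pose']=o['pose'].copy();o['pose'][0,3]-=.0039
print('old',[(at(o,182+(410+.5)/4-.5,(v+.5)/4-.5,.045,True)-pg)[0]*1e3-18 for v in(163,167)])
# rim mask extent
im=cv2.resize(w['image'][0:150,182:382],(800,600),interpolation=3);h=cv2.cvtColor(im,cv2.COLOR_RGB2HSV)
print([ (v,h[v,410].tolist()) for v in range(474,560,6)])
E
```

```text
0.031 pegs [ 0.55303187 -0.06698319  0.0265    ] pins [ 0.55428368 -0.06646872  0.031     ] 0.01158876529095428 centre past seat mm 5.251814895303593
0.032 pegs [ 0.55303187 -0.06698319  0.0265    ] pins [ 0.55435421 -0.0664683   0.032     ] 0.011510791140114995 centre past seat mm 5.3223458074072205
0.033 pegs [ 0.55303187 -0.06698319  0.0265    ] pins [ 0.55442474 -0.06646787  0.033     ] 0.01143281698927571 centre past seat mm 5.392876719510737
rear rim 0.03 [ 0.55532787 -0.06689559  0.03      ] blue c [ 0.57527638 -0.06749551  0.03      ]
rear rim 0.034 [ 0.5555802  -0.06688249  0.034     ] blue c [ 0.5749954  -0.06746637  0.034     ]
rear rim 0.036 [ 0.55570636 -0.06687594  0.036     ] blue c [ 0.57485491 -0.0674518   0.036     ]
jaw top edge rel seat [np.float64(19.61002340923347), np.float64(19.18106282785316)]
old [np.float64(16.9999859435004), np.float64(16.56947590877735)]
[(474, [106, 255, 211]), (480, [111, 160, 204]), (486, [6, 48, 201]), (492, [26, 198, 253]), (498, [26, 195, 252]), (504, [26, 200, 252]), (510, [23, 177, 245]), (516, [12, 32, 173]), (522, [13, 23, 174]), (528, [16, 12, 239]), (534, [15, 10, 243]), (540, [14, 12, 243]), (546, [12, 10, 243]), (552, [16, 12, 242]), (558, [14, 12, 242])]
```

By force (10.9 N, well under 20) and jaw travel (jaw edge 163→175 px while the pegs went 492→522), the jaw is at its stop. The pegs are well behind the disc. Lowering now.

Emit:
{"name": "carry_out", "arguments": {
  "rows": [
    [[0,0,0.05],[0,0,0],1],
    [[0,0,0.15],[0,0,0],1],
    [[0,0,0.25],[0,0,0],1],
    [[0,0,0.35],[0,0,0],1],
    [[0,0,0.45],[0,0,0],1],
    [[0,0,0.55],[0,0,0],1],
    [[0,0,0.6],[0,0,0],1],
    [[0,0,0.6],[0,0,0],1]
  ]
}}

```text
clock: 20.45
tool_pos: [0.4837, -0.0674, 0.0296]
eef_rot: [1.0, 0.008, -0.003, -0.001]
contact_force: [-11.2, 0.4, 2.3]
opening: 0.177
finger_force: 45.0
```

```bash
python3 - <<'E'
from h import *
s=favg(3);print(blue(s));goto([.4832,-.0672,.0228],1)
E
```

```text
F [-12.18   0.13   2.99] sd [0.31 0.16 0.14] P [ 0.4837 -0.0674  0.0295]
[([285.87, 17.03], [249, 0, 72, 23, 385]), ([285.82, 82.47], [247, 44, 79, 77, 4730]), ([478.41, 188.09], [450, 166, 70, 80, 1320])]
t 20.6 pos [ 0.4837 -0.0674  0.0295] yaw 0.95 F [-11.78   0.07   2.79] M [ 0.    2.38 -0.07] open 0.178 45.0
shift cm [-0.05 -0.02  0.67] turn [-0.13  0.38 -0.05]
```

Emit:
{"name": "carry_out", "arguments": {
  "rows": [
    [[-0.05,0,0],[0,0,0],1],
    [[-0.1,0,0],[0,0,0],1],
    [[-0.1,0,0.1],[0,0,0],1],
    [[-0.1,0,0.2],[0,0,0],1],
    [[-0.1,0,0.3],[0,0,0],1],
    [[-0.1,0,0.4],[0,0,0],1],
    [[-0.1,0,0.4],[0,0,0],1]
  ]
}}

```text
clock: 21.3
tool_pos: [0.4884, -0.0679, 0.0257]
eef_rot: [1.0, 0.009, 0.001, 0.0]
contact_force: [-0.8, 0.2, -1.6]
opening: 0.177
finger_force: 45.0
```

```bash
python3 - <<'E'
from h import *
s=favg(3);print(blue(s));goto([.4832,-.0672,.0228],1)
E
```

```text
F [ 0.05  0.04 -1.74] sd [0.24 0.74 0.09] P [ 0.4877 -0.0678  0.0257]
[([284.42, 32.42], [247, 15, 73, 28, 491]), ([283.08, 104.01], [243, 66, 81, 78, 4951]), ([479.85, 197.03], [451, 174, 71, 82, 1353])]
t 21.45 pos [ 0.4875 -0.0678  0.0257] yaw 0.99 F [ 0.36 -0.75 -1.67] M [0.03 0.03 0.01] open 0.18 45.0
shift cm [-0.43 -0.07  0.29] turn [-0.01 -0.07 -0.01]
```

Forces have returned to zero: the pendant has dropped and the jaw holds it. I'll lower a little more, then draw back.

Emit:
{"name": "carry_out", "arguments": {
  "rows": [
    [[0,0,0.12],[0,0,0],1],
    [[0,0,0.25],[0,0,0],1],
    [[0,0,0.25],[0,0,0],1],
    [[-0.15,0,0.25],[0,0,0],1],
    [[-0.5,0,0.25],[0,0,0],1],
    [[-1,0,0.25],[0,0,0],1],
    [[-1.5,0,0.25],[0,0,0],1],
    [[-2,0,0.25],[0,0,0],1],
    [[-2.4,0,0.25],[0,0,0],1],
    [[-2.5,0,0.25],[0,0,0],1]
  ]
}}

```text
clock: 22.45
tool_pos: [0.4611, -0.0683, 0.0231]
eef_rot: [1.0, 0.008, -0.0, -0.0]
contact_force: [-0.2, -0.1, -1.7]
opening: 0.18
finger_force: 45.0
```

```bash
python3 - <<'E'
from h import *
s=favg(2);print(blue(s));goto([.445,-.0685,.0235],1);print(np.round(r.get_state()['q'],3))
E
```

```text
F [ 0.52  0.02 -1.79] sd [0.08 0.35 0.14] P [ 0.4615 -0.0683  0.0231]
[([282.79, 43.66], [242, 5, 83, 78, 4976]), ([485.26, 157.91], [458, 130, 69, 85, 1804])]
t 22.55 pos [ 0.4617 -0.0683  0.0231] yaw 0.97 F [ 0.44  0.37 -1.65] M [-0.01  0.05  0.05] open 0.175 45.0
shift cm [-1.67 -0.01 -0.04] turn [-0.03 -0.01 -0.03]
[-0.008  0.915  0.093  2.177 -0.958  0.091 -0.549]
```

Emit:
{"name": "carry_out", "arguments": {
  "rows": [
    [[-0.3,0,0],[0,0,0],1],
    [[-0.8,0,0],[0,0,0],1],
    [[-1.2,0,0],[0,0,0],1],
    [[-1.5,0,-0.05],[0,-0.3,0],1],
    [[-1.7,0,-0.2],[0,-1,0],1],
    [[-2,0,-0.4],[0,-2,0],1],
    [[-2.3,0,-0.6],[0,-3,0],1],
    [[-2.6,0,-0.8],[0,-4,0],1],
    [[-2.9,0,-0.9],[0,-4.5,0],1],
    [[-3.1,0,-0.9],[0,-4.5,0],1],
    [[-3.1,0,-0.9],[0,-4.5,0],1]
  ]
}}

```text
clock: 23.65
tool_pos: [0.4303, -0.0687, 0.0321]
eef_rot: [0.999, 0.009, -0.039, 0.0]
contact_force: [-0.2, 0.2, -2.1]
opening: 0.182
finger_force: 45.0
```

```bash
python3 - <<'E'
from h import *
s=favg(2);print(blue(s));goto([.425,-.0685,.0335],1);print(np.round(r.get_state()['q'],3))
E
```

```text
F [ 0.15  0.15 -1.88] sd [0.32 0.24 0.22] P [ 0.4306 -0.0688  0.0321]
[([283.0, 4.96], [252, 0, 63, 13, 603]), ([486.83, 101.72], [460, 75, 65, 82, 1662])]
t 23.75 pos [ 0.4307 -0.0688  0.032 ] yaw 0.97 F [-0.16 -0.08 -1.66] M [ 0.09 -0.04 -0.05] open 0.176 45.0
shift cm [-0.58 -0.04 -0.1 ] turn [-0.04  4.5  -0.04]
[-0.085  0.913  0.223  2.196 -0.948  0.211 -0.55 ]
```

Emit:
{"name": "carry_out", "arguments": {
  "rows": [
    [[-0.3,0,0],[0,0,0],1],
    [[-0.7,0,-0.1],[0,0,0],1],
    [[-1.1,0,-0.3],[0,0,0],1],
    [[-1.3,0,-0.8],[0,0,0],1],
    [[-1.4,0,-1.6],[0,0,0],1],
    [[-1.5,0,-2.6],[0,0,0],1],
    [[-1.6,0,-3.6],[0,1,0],1],
    [[-1.6,0,-4.8],[0,2,0],1],
    [[-1.6,0,-6],[0,3,0],1],
    [[-1.6,0,-7],[0,4,0],1],
    [[-1.6,0,-7.6],[0,4.5,0],1],
    [[-1.6,0,-7.8],[0,4.5,0],1]
  ]
}}

```text
clock: 24.95
tool_pos: [0.421, -0.069, 0.1119]
eef_rot: [1.0, 0.008, 0.001, -0.0]
contact_force: [-0.2, -0.0, -1.9]
opening: 0.181
finger_force: 45.0
```

```bash
python3 - <<'E'
from h import *
w=snap('wrist','wr8');b=snap('side','side8')
goto([.482,-.3,.1],-20.5);print(np.round(r.get_state()['q'],3))
a=cv2.resize(w['image'][0:120,200:360,::-1],(400,300),interpolation=3)
c=cv2.resize(b['image'][245:320,160:260,::-1],(400,300),interpolation=3)
d=cv2.resize(b['image'][...,::-1],(400,300),interpolation=3)
e=cv2.resize(w['image'][...,::-1],(400,300),interpolation=3)
cv2.imwrite('pics/v10.png',np.vstack([np.hstack([a,c]),np.hstack([d,e])]))
E
```

```text
t 25.05 pos [ 0.4213 -0.0689  0.1113] yaw 0.99 F [ 0.26  0.26 -2.73] M [ 0.07 -0.    0.01] open 0.179 45.0
shift cm [ 5.67 23.21  1.13] turn [-0.03 -0.04 21.49]
[-0.128  0.732  0.299  2.273 -0.905  0.253 -0.567]
```

View pics/v10.png

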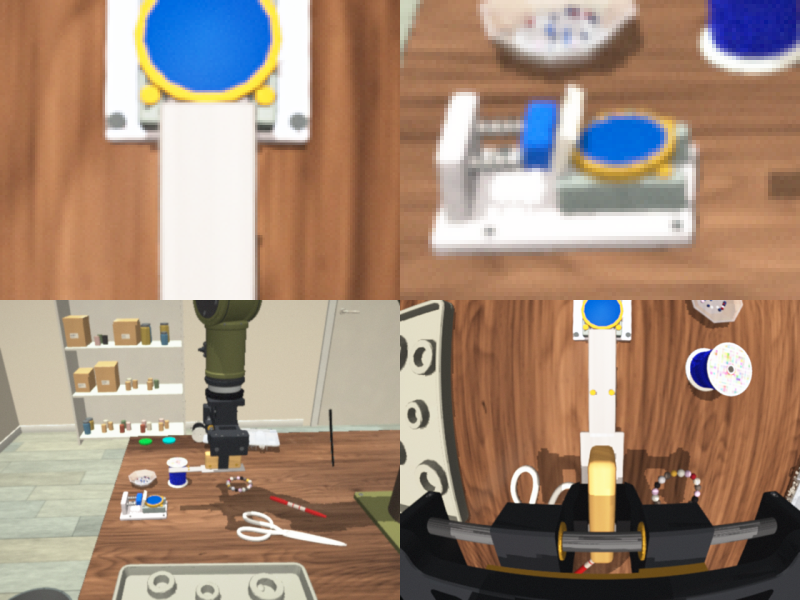

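The close-ups show the pendant lying flat on the rails behind both pegs, at (150,95) and (264,95) in the top-left crop, with the jaw against its front. The lifter is clear of the nest. I'll return the lifter to its original free spot.

Emit:
{"name": "carry_out", "arguments": {
  "rows": [
    [[0.1,0.2,0],[0,0,0],1],
    [[0.3,0.8,0],[0,0,0],1],
    [[0.6,2,0],[0,0,0],1],
    [[1,3.5,0],[0,0,0],1],
    [[1.4,5,0],[0,0,0],1],
    [[1.8,6.5,0],[0,0,0],1],
    [[2.2,8,0],[0,0,0],1],
    [[2.5,9.5,0],[0,0,0],1],
    [[2.7,11,0],[0,0,0],1],
    [[2.8,12,0],[0,0,0],1],
    [[2.8,12.7,0],[0,0,0],1],
    [[2.8,13,0],[0,0,0],1]
  ]
}}

```text
clock: 26.25
tool_pos: [0.4511, -0.1991, 0.111]
eef_rot: [1.0, 0.008, -0.0, -0.0]
contact_force: [-0.3, 0.0, -1.7]
opening: 0.176
finger_force: 45.0
```

Emit:
{"name": "carry_out", "arguments": {
  "rows": [
    [[0.1,0.2,0],[0,0,0.5],1],
    [[0.3,0.8,0],[0,0,1.5],1],
    [[0.6,2,0],[0,0,3.5],1],
    [[1,3.5,0],[0,0,6],1],
    [[1.4,5,0],[0,0,9],1],
    [[1.8,6.5,0],[0,0,12],1],
    [[2.2,8,0],[0,0,15],1],
    [[2.5,9.5,0],[0,0,17.5],1],
    [[2.7,11,0],[0,0,19.5],1],
    [[2.8,12,0],[0,0,21],1],
    [[2.8,12.6,0],[0,0,21.5],1],
    [[2.8,12.7,0],[0,0,21.5],1]
  ]
}}

```text
clock: 27.45
tool_pos: [0.4811, -0.3258, 0.111]
eef_rot: [0.984, -0.179, -0.0, 0.0]
contact_force: [0.0, 0.5, -2.4]
opening: 0.18
finger_force: 45.0
```

```bash
python3 - <<'E'
from h import *
favg(2);goto([.482,-.3253,.012],-20.5)
E
```

```text
F [-0.4  -0.18 -1.89] sd [0.26 0.23 0.17] P [ 0.4812 -0.3248  0.1109]
t 27.55 pos [ 0.4813 -0.3245  0.1109] yaw -20.5 F [-0.14  0.05 -2.05] M [ 0.09 -0.01 -0.04] open 0.176 45.0
shift cm [0.1  0.06 9.89] turn [-0.07  0.03 -0.  ]
```

Emit:
{"name": "carry_out", "arguments": {
  "rows": [
    [[0,0,0.5],[0,0,0],1],
    [[0,0,1.5],[0,0,0],1],
    [[0,0,3],[0,0,0],1],
    [[0,0,4.7],[0,0,0],1],
    [[0,0,6.4],[0,0,0],1],
    [[0,0,8],[0,0,0],1],
    [[0,0,9],[0,0,0],1],
    [[0,0,9.5],[0,0,0],1],
    [[0,0,9.8],[0,0,0],1],
    [[0,0,9.9],[0,0,0],1],
    [[0,0,10],[0,0,0],1],
    [[0,0,10],[0,0,0],1]
  ]
}}

```text
clock: 28.75
tool_pos: [0.4817, -0.3251, 0.0114]
eef_rot: [0.984, -0.178, 0.0, -0.0]
contact_force: [1.2, 0.2, -2.0]
opening: 0.18
finger_force: 45.0
```

Emit:
{"name": "carry_out", "arguments": {
  "rows": [
    [[0,0,0.05],[0,0,0],1],
    [[0,0,0.1],[0,0,0],1],
    [[0,0,0.15],[0,0,0],1],
    [[0,0,0.15],[0,0,0],1]
  ]
}}

```text
clock: 29.15
tool_pos: [0.4815, -0.325, 0.0096]
eef_rot: [0.984, -0.178, 0.0, -0.0]
contact_force: [-0.4, 0.5, -0.1]
opening: 0.181
finger_force: 45.0
```

```bash
python3 - <<'E'
from h import *
favg(2);goto([.482,-.3253,.009],-20.5)
E
```

```text
F [ 0.36  0.03 -1.33] sd [0.22 0.25 0.49] P [ 0.4815 -0.325   0.0096]
t 29.25 pos [ 0.4815 -0.325   0.0096] yaw -20.51 F [ 0.58  0.28 -0.84] M [ 0.1  -0.05 -0.01] open 0.176 45.0
shift cm [0.05 0.01 0.06] turn [-0.02 -0.01 -0.01]
```

Just touching the table. I'll lower a little more, then open gently and only partly (bead box nearby), and rise.

Emit:
{"name": "carry_out", "arguments": {
  "rows": [
    [[0,0,0.06],[0,0,0],1],
    [[0,0,0.06],[0,0,0],1],
    [[0,0,0.06],[0,0,0],0.75],
    [[0,0,0.06],[0,0,0],0.65],
    [[0,0,0.06],[0,0,0],0.6],
    [[0,0,0.06],[0,0,0],0.6],
    [[0,0,0.06],[0,0,0],0.6]
  ]
}}

```text
clock: 29.95
tool_pos: [0.4815, -0.3249, 0.0089]
eef_rot: [0.984, -0.178, 0.0, -0.0]
contact_force: [-0.5, -0.3, 0.6]
opening: 0.4
finger_force: 0.0
```

Emit:
{"name": "carry_out", "arguments": {
  "rows": [
    [[0,0,-0.3],[0,0,0],0.6],
    [[0,0,-1.2],[0,0,0],0.6],
    [[0,0,-2.5],[0,0,0],0.6],
    [[0,0,-4.5],[0,0,0],0.6],
    [[0,0,-7],[0,0,0],0.6],
    [[0,0,-9.5],[0,0,0],0.6],
    [[0,0,-12],[0,0,0],0.6],
    [[0,0,-13.5],[0,0,0],0.6],
    [[0,0,-14],[0,0,0],0.6],
    [[0,0,-14],[0,0,0],0.6]
  ]
}}

```text
clock: 30.95
tool_pos: [0.4817, -0.3249, 0.1495]
eef_rot: [0.984, -0.178, 0.001, -0.0]
contact_force: [-0.0, 0.1, -0.6]
opening: 0.399
finger_force: 0.0
```

```bash
python3 - <<'E'
from h import *
goto([.482,-.3253,.009],-20.5)
a=load('top0');t=snap('top','top9');w=snap('wrist','wr9');b=snap('side','side9')
print('blue',blue(t),[at(t,*c,.03) for c,_ in blue(t)]);print('grip in wrist',yel(w),'side',yel(b))
for n,(u,v) in dict(pend=(487,224),grip=(466,284)).items():pass
# bystanders unchanged?
for n,(x0,x1,y0,y1) in dict(spool=(240,272,160,198),dish=(240,280,115,157),brac=(225,265,238,278)).items():
    A=a['image'][y0:y1,x0:x1];B=t['image'][y0-4:y1+4,x0-4:x1+4];m=cv2.minMaxLoc(cv2.matchTemplate(B,A,cv2.TM_CCOEFF_NORMED));print(n,round(m[1],3),m[3])
s0=load('side0')
E
```

```text
t 30.95 pos [ 0.4817 -0.3249  0.1495] yaw -20.51 F [-0.    0.06 -0.55] M [0.04 0.06 0.03] open 0.399 0.0
shift cm [ 0.03  0.03 14.05] turn [-0.02 -0.06 -0.01]
blue [] []
grip in wrist [([282.84, 204.66], [274, 158, 20, 93, 1605]), ([31.87, 215.91], [18, 193, 27, 40, 174]), ([378.03, 337.93], [373, 313, 10, 49, 232]), ([186.78, 339.54], [183, 314, 11, 48, 217])] side [([104.66, 42.54], [87, 21, 41, 45, 1189]), ([181.66, 44.8], [158, 26, 53, 37, 1494]), ([136.66, 107.76], [102, 85, 65, 44, 1981]), ([267.3, 210.94], [249, 200, 37, 23, 680]), ([541.86, 313.1], [513, 290, 47, 57, 1017])]
spool 0.503 (6, 0)
dish 0.076 (4, 4)
brac 0.339 (4, 4)
```

```bash
python3 - <<'E'
from h import *
a=load('side0');b=load('side9')
print([x for x in yel(a) if 240<x[0][0]<300],[x for x in blue(b)])
for n,(x0,x1,y0,y1) in dict(spool=(230,266,218,264),dish=(178,222,236,264),brac=(312,358,244,270),nestbase=(205,236,280,308)).items():
    A=a['image'][y0:y1,x0:x1];B=b['image'][y0-4:y1+4,x0-4:x1+4];m=cv2.minMaxLoc(cv2.matchTemplate(B,A,cv2.TM_CCOEFF_NORMED));print(n,round(m[1],3),m[3])
print(r.finish_job())
E
```

```text
[([267.19, 210.65], [249, 200, 37, 23, 685])] [([248.46, 245.94], [238, 234, 22, 25, 477]), ([215.11, 279.44], [206, 275, 20, 10, 162])]
spool 0.996 (4, 4)
dish 0.999 (4, 4)
brac 0.919 (4, 4)
nestbase 0.757 (4, 4)
the job is handed in; nothing more can be done
None
```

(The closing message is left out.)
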